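Heft the wick-clip tins and hold up the fullest

ROBOT

A 6-joint arm with a two-finger parallel gripper is mounted at the origin on the work surface. World frame = base frame: x ahead of the robot, y to its left, z up, the work surface at z = 0. Lengths are in mm, angles in rad, forces in N, time in s.
With the tool pointing down it reaches from about 375 to 900 mm from the base axis. Payload 3.1 kg.
Tool frame: the origin (TCP) lies at the very end of the fingers, on their centre line; the grasp point (between the pads) lies 19 mm behind it; x points along the fingers, y is the direction in which the jaws open and shut, and the axes are right-handed (so a half turn about x gives the same grasp; the last joint's range is limited). The gripper opens to 87 mm and grips with 3 to 60 N. Pads are 19 mm wide; open, the fingers measure 117 mm over their backs; the gripper's body (75 mm by 190 mm) begins 51 mm behind the grasp point.
Start: joints at [-1.327, 0.527, 1.433, -0, 1.181, -0.178], TCP at [255.896, -570.187, 222.548] pointing down, gripper open.
Joint ranges: [-3.08, 3.08], [-0.75, 2.2], [0.22, 2.44], [-1.43, 4.57], [0, 2.65], [-2.85, 2.85]. Speed limits (rad/s): [2.79, 2.79, 3.14, 3.14, 3.14, 3.14].

INTERFACE

Orientations are given as a 3x3 rotation matrix whose columns are the frame's x, y, z axes.
In Python, from workcell import env, optics gives the robot as it stands.
- The arm moves only by the tool send_rows, never from a script. Its argument "commands" is a list of rows, each a list of 5 numbers: the shift along the world's x, y, z in mm, then the turn about the world's z in rad, then the finger opening in mm, from 0 to 87. In form: [[tx, ty, tz, yaw, fingers], ...]. A call has 1 to 10 rows; each row shifts and turns the commanded pose from where the row before left it; what a row does not reach is not made up. A row lasts 1/8 s, in which the tool goes at most 62.5 mm and 10.7 degrees, less where a joint would pass 70% of its speed; a pose out of reach is approached as far as the arm can. A call with a gripper value outside its range is refused whole. The fingers move at their own pace and stop on an object; "grip_force" is the grip in N (left out, the last holds). Time passes only in rows, so rows that do not move let the fingers close. It gives the time, the measured TCP pose, the force and the opening at its end, in the units of the state.
- env.sense(): the state, without advancing time (a new reading comes with each control period).
- optics.capture(name): name is "side" or "top" or "wrist"; returns a dict with "frame" (400x640x3 uint8, blue, green, red), "fx", "fy", "cx", "cy" (pixels), "R" (3x3) and "t" (3): a world point X has camera coordinates R X + t; the wrist camera has in their place "tool_from_camera" (4x4, takes a point from camera to tool coordinates, whose origin is the TCP and whose axes are the tool frame's). Camera axes: x right, y down, z forward; pixel columns grow to the right and rows downward; lengths in mm; the calibration is good to about 2 mm. A picture is of the moment at which its call begins: read the wrist's pose just before it. There is no depth.
- env.job_done(): hands the job in, once; it reports no verdict.
The state is a dict: "time": time; "joints": joint angles; "joint_velocities": joint speeds; "joint_torque": joint torques, N m; "position": TCP position; "tcp_rot": TCP orientation; "ft_force": force on the tool from outside, world axes, zero at the start; "ft_torque": the same for the moment, N m; "gripper_width": finger opening in mm.
Only numpy, scipy, OpenCV 4.12 (cv2) and the standard library are available. Lean on these libraries where they do the work, as an engineer would, in place of code of your own. Each camera call takes 0.05 s, during which the arm holds its last target. There are 200 camera calls.

TASK

Three identical closed tins of candle wick clips stand in the compartments of the wooden tray: find the heaviest by feel. Going from the robot's left to its right, lift each tin in turn straight up, about 8 cm, and lower it back upright into its own compartment without dropping it; then hold the heaviest up, upright and still, some 20 cm above the bench (if the last one lifted is the heaviest, it may simply be kept up), with the other two standing in their compartments and the things around left alone. The program finishes while the gripper is still holding that tin up.

Things in the scene. Friction and masses are not known exactly. Their poses are not given: they have to be found in the camera images.
- tray: fixed plywood tray, 170 mm (x) by 380 mm (y, the row) by 16 mm high, walls and floor 5 mm, floor top 5 mm above the bench; two low dividers, as high as the rim, make three compartments in a row, about 120 mm each along y and 160 mm along x; origin at the centre of its underside, +y to the robot's left, +x away from the robot; turned up to 20 degrees either way
- tin_a: one of three closed tins of wick clips, outwardly identical, bare metal cylinder 58 mm across and 75 mm tall, its lid (the top 17 mm) 1.4 mm wider in diameter; weighs between 0.1 and 0.7 kg, the heaviest at least 0.18 kg more than either other; stands upright in a compartment, which tin is in which compartment changes; origin at the centre of its underside, z along its axis
- tin_b: one of three closed tins of wick clips, outwardly identical, bare metal cylinder 58 mm across and 75 mm tall, its lid (the top 17 mm) 1.4 mm wider in diameter; weighs between 0.1 and 0.7 kg, the heaviest at least 0.18 kg more than either other; stands upright in a compartment, which tin is in which compartment changes; origin at the centre of its underside, z along its axis
- tin_c: one of three closed tins of wick clips, outwardly identical, bare metal cylinder 58 mm across and 75 mm tall, its lid (the top 17 mm) 1.4 mm wider in diameter; weighs between 0.1 and 0.7 kg, the heaviest at least 0.18 kg more than either other; stands upright in a compartment, which tin is in which compartment changes; origin at the centre of its underside, z along its axis
- place_left (a point): middle of the left compartment (at +125 mm along the tray's y), on the tray floor; each tin's axis starts within 33 mm of the tray's long middle line, towards the robot, and within 9 mm of the compartment's middle along y
- place_middle (a point): middle of the middle compartment (at 0 mm along the tray's y), on the tray floor; each tin's axis starts within 33 mm of the tray's long middle line, towards the robot, and within 9 mm of the compartment's middle along y
- place_right (a point): middle of the right compartment (at -125 mm along the tray's y), on the tray floor; each tin's axis starts within 33 mm of the tray's long middle line, towards the robot, and within 9 mm of the compartment's middle along y
- tealight_1: bystander: loose tea light, aluminium cup 38 mm across, 14 mm high; origin at the centre of its underside; in the far outer corner of the left compartment
- tealight_2: bystander: loose tea light, aluminium cup 38 mm across, 14 mm high; origin at the centre of its underside; at the far side of the middle compartment
- tealight_3: bystander: loose tea light, aluminium cup 38 mm across, 14 mm high; origin at the centre of its underside; on the bench just in front of the tray, on the robot's side
- jar: bystander: closed jar, 66 mm across, 85 mm tall, on the bench past the tray's left end; origin at the centre of its underside
- tape: bystander: roll of tape lying flat, 90 mm across, 24 mm high, past the tray's right end; origin at the centre of its underside
- scraper: bystander: flat spatula 250 mm long lying along the tray's far side; x along its length, blade at +x

How it is judged:
By the outcome, as a careful person would: the job done as asked, in the order asked, and still so for the second after the job is handed in, while the arm keeps its last pose, push and grip.
It also fails if it takes over 64 s, if anything falls off the work surface, if the arm or the gripper's body presses on something with over 40 N, if the wrist force passes 120 N, or if a joint passes its speed limit or range.

## Working session

There is one attempt and no reset: what is moved stays moved. The work goes in short steps, Python scripts to look and compute and a tool call to move; the robot and the scene stay as the last step left them, time stands still between calls to the robot, and variables do not carry over. Pictures are saved under pics/ and viewed, about 8 in all and at most 12, crops included, and the job is handed in when it is done.

Besides the shell and the picture viewer there is one more tool, called after "Emit:" as name(argument=value, ...) on one line, values as JSON. send_rows: Moves the arm, as the interface text tells. Its arguments: {"type":"object","properties":{"commands":{"type":"array","items":{"type":"array","items":{"type":"number"}}},"grip_force":{"type":"number"}},"required":["commands"]}

```bash
mkdir -p pics; ls
python3 - <<'E'
from workcell import env, optics
import cv2,numpy as np
s=env.sense();print({k:np.round(v,3).tolist() for k,v in s.items()})
for n in("top","side"):
    c=optics.capture(n);cv2.imwrite(f"pics/{n}0.png",c["frame"]);print(n,c["fx"],c["fy"],c["cx"],c["cy"],np.round(c["R"],4).tolist(),np.round(c["t"],1).tolist())
E
```

```text
pics
{'time': 0.0, 'joints': [-1.327, 0.528, 1.434, 0.0, 1.181, -0.178], 'joint_velocities': [-0.001, 0.001, 0.001, 0.002, -0.0, -0.001], 'joint_torque': [-0.0, -44.005, -17.659, 0.063, 0.058, -0.0], 'position': [255.727, -569.473, 221.557], 'tcp_rot': [[-0.001, 0.409, -0.912], [0.002, -0.912, -0.409], [-1.0, -0.002, -0.0]], 'ft_force': [0.359, -0.495, -0.282], 'ft_torque': [0.035, -0.01, 0.055], 'gripper_width': 87.244}
top 368.2878476090328 368.2878476090328 325.2224339551241 202.50889798127113 [[-0.017, -0.9999, -0.0029], [-0.9921, 0.0172, -0.1245], [0.1245, 0.0008, -0.9922]] [52.1, 572.7, 757.2]
side 378.50632053267964 378.50632053267964 319.9188469927401 197.52791454497034 [[-0.9876, -0.1568, 0.0001], [-0.1149, 0.723, -0.6812], [0.1068, -0.6728, -0.7321]] [554.3, 52.2, 868.9]
```

View pics/top0.png

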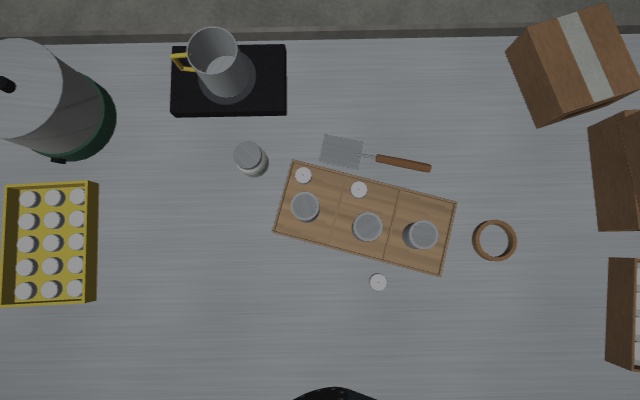

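View pics/side0.png

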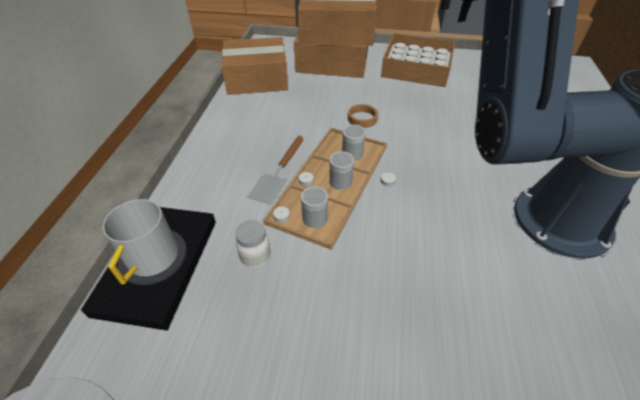

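The top view shows the tray's corners near (293,161), (456,203), (440,275) and (274,231). The lids are near (305,206), (367,227) and (423,235), the tea lights at (303,175), (359,189) and (378,282), the jar at (250,158) and the tape at (494,240).

```bash
cat > h.py <<'E'
import numpy as np,cv2
from workcell import env,optics
def unproj(c,uv,z):
    R=np.array(c["R"]);t=np.array(c["t"]);o=-R.T@t
    d=R.T@np.array([(uv[0]-c["cx"])/c["fx"],(uv[1]-c["cy"])/c["fy"],1]);return o+d*(z-o[2])/d[2]
def proj(c,X):
    p=(np.array(c["R"])@np.atleast_2d(X).T).T+np.array(c["t"]).ravel();return np.c_[c["fx"]*p[:,0]/p[:,2]+c["cx"],c["fy"]*p[:,1]/p[:,2]+c["cy"]]
E
python3 - <<'E'
from h import *
c=optics.capture("top");s=optics.capture("side")
K=[unproj(c,p,16)[:2] for p in((293,161),(456,203),(440,275),(274,231))]
K=np.array(K);ctr=K.mean(0);y=(K[0]-K[1]+K[3]-K[2]);x=(K[0]-K[3]+K[1]-K[2]);print("tray",ctr,np.degrees(np.arctan2(-y[0],y[1])),np.degrees(np.arctan2(x[1],x[0])),np.linalg.norm(y)/2,np.linalg.norm(x)/2)
th=np.arctan2(-y[0],y[1]);Rz=np.array([[np.cos(th),-np.sin(th)],[np.sin(th),np.cos(th)]])
T=[]
for p in((305,206),(367,227),(423,235)):
    w=unproj(c,p,80);T.append(w);print("tin",w.round(1),"in tray",(Rz.T@(w[:2]-ctr)).round(1))
for p,z in(((303,175),19),((359,189),19),((378,282),14),((494,240),24),((249,155),85)):print(unproj(c,p,z).round(1))
a=np.linspace(0,6.283,80)
for n,cc,(u0,u1,v0,v1) in(("t",c,(260,470,145,295)),("s",s,(255,405,115,255))):
    k=4 if n=="t" else 4
    im=cv2.resize(cc["frame"][v0:v1,u0:u1],None,fx=k,fy=k,interpolation=cv2.INTER_CUBIC)
    def dr(X,col):
        P=((proj(cc,X)-[u0,v0]+.5)*k).astype(int);cv2.polylines(im,[P],True,col,1)
    for w in T:
        dr(np.c_[w[0]+29.7*np.cos(a),w[1]+29.7*np.sin(a),80+0*a],(0,0,255))
        dr(np.c_[w[0]+29*np.cos(a),w[1]+29*np.sin(a),5+0*a],(0,255,0))
    q=np.array([[85,190],[85,-190],[-85,-190],[-85,190]])@Rz.T+ctr
    dr(np.c_[q,16*np.ones(4)],(255,0,0))
    cv2.imwrite(f"pics/{n}1.png",im)
E
```

```text
tray [542.59034843 -44.97789967] -15.727944263376859 -15.52717262877147 372.11025615037676 161.51822289637022
tin [561.5  83.4  80. ] in tray [-16.6 128.7]
tin [516.7 -41.1  80. ] in tray [-25.9  -3.3]
tin [ 498.8 -153.    80. ] in tray [ -12.9 -115.9]
[638.   90.6  19. ]
[604.4 -32.8  19. ]
[401.7 -68.5  14. ]
[ 487.2 -320.1   24. ]
[668.3 197.   85. ]
```

View pics/t1.png

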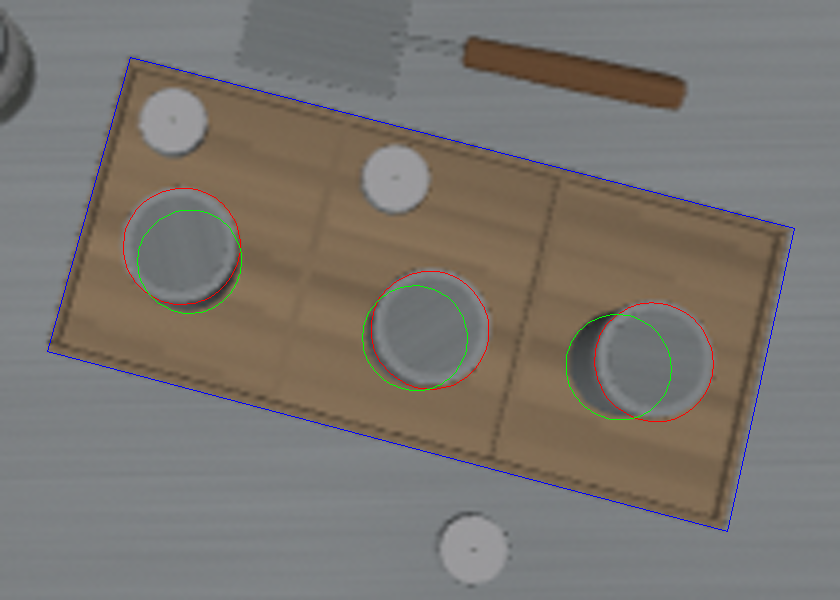

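View pics/s1.png

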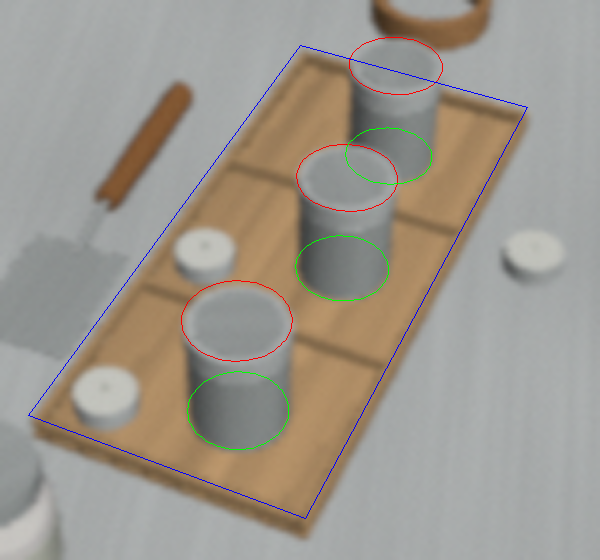

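Top and side views agree to within a few pixels, with a steady offset of about 3 px. I'll settle that with the wrist camera above the first tin. I plan to keep the jaws along the tray's short axis, at -15.7°.

Emit:
send_rows(commands=[[10,20,0,0.06,87],[22,47,0,0.065,87],[22,47,0,0.065,87],[22,47,0,0.065,87],[22,47,0,0.065,87],[22,47,0,0.065,87],[22,47,0,0.065,87],[22,47,0,0.065,87],[22,47,0,0.065,87],[22,47,0,0.065,87]])

```text
time: 1.45
position: [463.7, -124.1, 222.7]
tcp_rot: [[-0.0, 0.878, -0.479], [0.001, -0.479, -0.878], [-1.0, -0.0, -0.0]]
ft_force: [0.5, -0.7, 0.3]
gripper_width: 86.8
```

Emit:
send_rows(commands=[[22,47,0,0.065,87],[22,47,0,0.065,87],[22,47,0,0.06,87],[22,46,0,0.042,87],[9,23,0,0,87],[0,0,0,0,87],[0,0,0,0,87]])

```text
time: 2.33
position: [559.7, 82.9, 222.4]
tcp_rot: [[-0.001, 0.964, -0.267], [-0.0, -0.267, -0.964], [-1.0, -0.001, 0.001]]
ft_force: [-0.9, 0.2, -0.2]
gripper_width: 87.1
```

```bash
cat >> h.py <<'E'
def wcam():
    s=env.sense();w=optics.capture("wrist")
    T=np.eye(4);T[:3,:3]=s["tcp_rot"];T[:3,3]=s["position"]
    C=np.linalg.inv(T@np.array(w["tool_from_camera"]))
    w["R"]=C[:3,:3];w["t"]=C[:3,3];return s,w
E
python3 - <<'E'
from h import *
s,w=wcam();print(s["time"],np.round(s["position"],1),np.round(s["tcp_rot"],3).tolist(),np.round(s["ft_force"],2),s["joints"])
print(np.round(-w["R"].T@w["t"],1),np.round(w["R"],3).tolist(),w["fx"],w["cx"],w["cy"])
im=w["frame"].copy();a=np.linspace(0,6.283,80)
for x,y in((561.5,83.4),(516.7,-41.1),(498.8,-153)):
  for z,r,col in((80,29.7,(0,0,255)),(5,29,(0,255,0))):
    try:cv2.polylines(im,[proj(w,np.c_[x+r*np.cos(a),y+r*np.sin(a),z+0*a]).astype(int)],True,col,1)
    except Exception as e:print(e)
cv2.imwrite("pics/w1.png",im)
E
```

```text
2.325 [559.7  82.9 222.4] [[-0.001, 0.964, -0.267], [-0.0, -0.267, -0.964], [-1.0, -0.001, 0.001]] [-0.87  0.2  -0.2 ] [-5.02601398e-02  4.48379943e-01  1.58260364e+00 -3.92168053e-04
  1.11190087e+00  2.20562162e-01]
[579.9 154.6 384. ] [[0.963, -0.268, -0.002], [-0.257, -0.928, 0.27], [-0.074, -0.26, -0.963]] 312.9897733494856 314.0649885044349 193.44671786415225
```

View pics/w1.png

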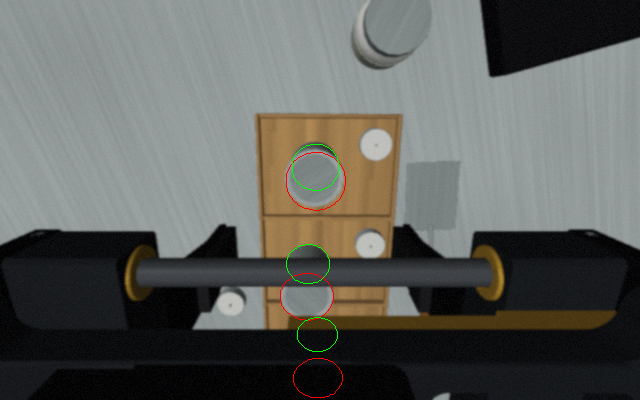

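The wrist view shows the left lid near (316,178), a few pixels above the prediction, so I'll refine it numerically.

Run:
```python
from h import *
s,w=wcam();k=6
im=cv2.resize(w["frame"][110:225,250:410],None,fx=5,fy=5,interpolation=cv2.INTER_CUBIC)
a=np.linspace(0,6.283,100)
for dy,col in((0,(0,0,255)),(4,(0,255,0))):
  for z in (80,5):cv2.polylines(im,[((proj(w,np.c_[561.5+29.7*np.cos(a),83.4+dy+29.7*np.sin(a),z+0*a])-[250,110]+.5)*5).astype(int)],True,col,1)
th=np.radians(-15.7);Rz=np.array([[np.cos(th),-np.sin(th)],[np.sin(th),np.cos(th)]])
q=np.array([[85,190],[85,-190],[-85,-190],[-85,190]])@Rz.T+[542.6,-45]
cv2.polylines(im,[((proj(w,np.c_[q,16*np.ones(4)])-[250,110]+.5)*5).astype(int)],True,(255,0,0),1)
cv2.imwrite("pics/w2.png",im)
```

```text
(no output)
```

View pics/w2.png

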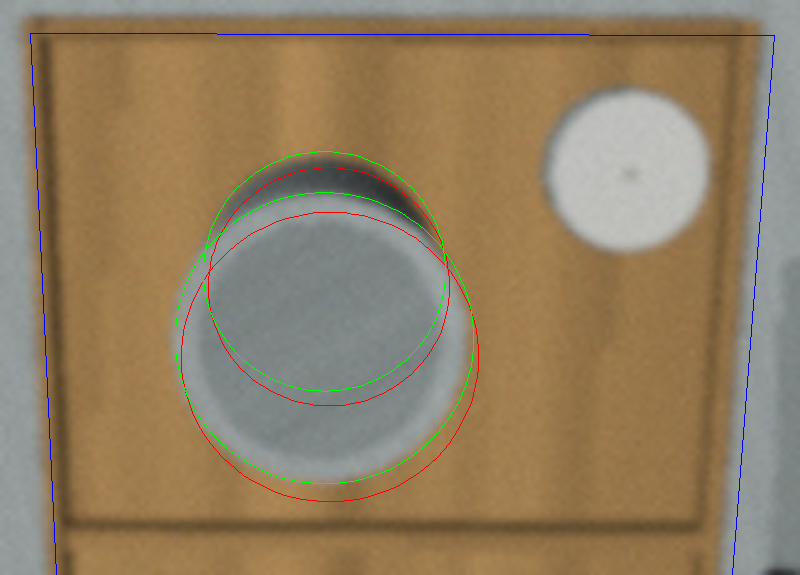

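Emit:
send_rows(commands=[[0.5,4.5,-45,0,87],[0,0,-50,0,87],[0,0,-45,0,87],[0,0,-35,0,87],[0,0,-20,0,87],[0,0,0,0,87],[0,0,0,0,87]])

```text
time: 3.3
position: [562.0, 86.7, 28.4]
tcp_rot: [[0.001, 0.963, -0.27], [-0.0, -0.27, -0.963], [-1.0, 0.001, -0.0]]
ft_force: [-0.2, 0.2, -0.8]
gripper_width: 87.0
```

Run:
```python
from h import *
s,w=wcam();t=optics.capture("side");print(s["position"],s["ft_force"])
im=np.vstack([w["frame"][:300,130:530],cv2.resize(t["frame"][110:260,240:440],None,fx=2,fy=2)])
cv2.imwrite("pics/w3.png",im)
```

```text
[562.00105457  86.66011264  28.37891982] [-0.15393613  0.19848358 -0.7790952 ]
```

View pics/w3.png

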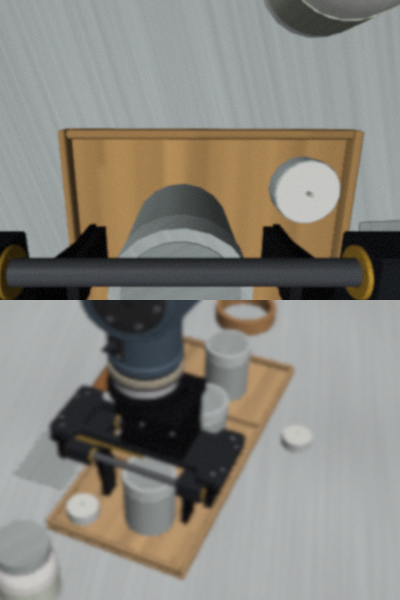

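The tin is centred between the fingers. Closing.

Emit:
send_rows(commands=[[0,0,0,0,52],[0,0,0,0,52],[0,0,0,0,52],[0,0,0,0,52],[0,0,0,0,52],[0,0,0,0,52],[0,0,0,0,52],[0,0,0,0,52]], grip_force=40)

```text
time: 4.4
position: [561.1, 87.4, 27.6]
tcp_rot: [[-0.001, 0.963, -0.269], [0.0, -0.269, -0.963], [-1.0, -0.001, 0.0]]
ft_force: [-2.8, 1.2, 3.7]
gripper_width: 57.2
```

Emit:
send_rows(commands=[[0,0,4,0,52],[0,0,10,0,52],[0,0,16,0,52],[0,0,20,0,52],[0,0,16,0,52],[0,0,10,0,52],[0,0,4,0,52],[0,0,0,0,52],[0,0,0,0,52],[0,0,0,0,52]])

```text
time: 5.65
position: [561.0, 87.3, 106.9]
tcp_rot: [[-0.001, 0.963, -0.269], [0.0, -0.269, -0.963], [-1.0, -0.001, 0.0]]
ft_force: [0.2, -0.7, -2.7]
gripper_width: 57.4
```

Emit:
send_rows(commands=[[0,0,0,0,52],[0,0,0,0,52],[0,0,0,0,52]])

```text
time: 6.02
position: [561.4, 87.3, 107.5]
tcp_rot: [[-0.0, 0.963, -0.269], [0.0, -0.269, -0.963], [-1.0, -0.0, -0.0]]
ft_force: [0.2, -0.2, -2.5]
gripper_width: 57.3
```

Emit:
send_rows(commands=[[0,0,0,0,52]])

```text
time: 6.15
position: [561.4, 87.3, 107.6]
tcp_rot: [[-0.0, 0.963, -0.269], [0.0, -0.269, -0.963], [-1.0, -0.0, -0.0]]
ft_force: [0.3, 0.7, -2.7]
gripper_width: 57.6
```

Run:
```python
from h import *
for i in range(3):
    t=optics.capture("side");s=env.sense();print(s["time"],s["position"].round(1),s["ft_force"].round(2),s["joint_torque"].round(2),s["gripper_width"])
cv2.imwrite("pics/s4.png",cv2.resize(t["frame"][80:280,220:440],None,fx=2,fy=2))
```

```text
6.2 [561.4  87.3 107.6] [ 1.02  0.73 -2.19] [-0.000e+00 -4.341e+01 -1.275e+01  6.000e-02  2.000e-02 -0.000e+00] 57.47060998412975
6.25 [561.4  87.3 107.6] [-0.15 -0.55 -2.5 ] [-0.000e+00 -4.342e+01 -1.275e+01  6.000e-02  2.000e-02 -0.000e+00] 57.7818353086547
6.3 [561.4  87.3 107.6] [-0.46  0.09 -2.01] [-0.000e+00 -4.342e+01 -1.275e+01  6.000e-02  2.000e-02 -0.000e+00] 57.3477037565519
```

View pics/s4.png

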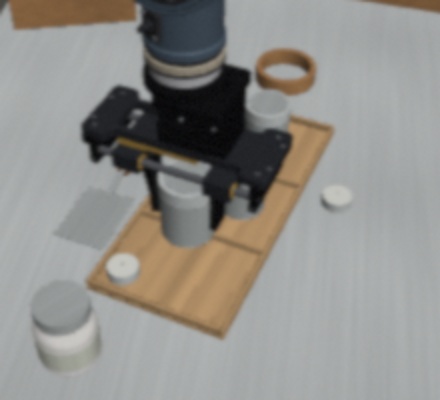

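Lifted cleanly and upright, with Fz about -2.4 N for the left tin. Lowering back.

Emit:
send_rows(commands=[[0,0,-6,0,52],[0,0,-16,0,52],[0,0,-20,0,52],[0,0,-16,0,52],[0,0,-10,0,52],[0,0,-6,0,52],[0,0,-3,0,52],[0,0,-2,0,52],[0,0,0,0,52],[0,0,0,0,52]])

```text
time: 7.55
position: [561.7, 87.3, 28.9]
tcp_rot: [[0.001, 0.963, -0.269], [-0.0, -0.269, -0.963], [-1.0, 0.001, -0.0]]
ft_force: [0.4, 0.1, -2.9]
gripper_width: 57.5
```

Emit:
send_rows(commands=[[0,0,-1,0,52],[0,0,-0.5,0,52],[0,0,0,0,52],[0,0,0,0,52]])

```text
time: 8.05
position: [561.6, 87.3, 27.6]
tcp_rot: [[0.001, 0.963, -0.269], [-0.0, -0.269, -0.963], [-1.0, 0.001, -0.0]]
ft_force: [-0.7, -0.7, 5.0]
gripper_width: 57.4
```

Emit:
send_rows(commands=[[0,0,0,0,62],[0,0,0,0,70],[0,0,0,0,87],[0,0,0,0,87],[0,0,0,0,87],[0,0,0,0,87]])

```text
time: 8.8
position: [561.4, 87.3, 27.0]
tcp_rot: [[-0.0, 0.963, -0.269], [-0.0, -0.269, -0.963], [-1.0, -0.0, 0.0]]
ft_force: [0.4, 0.3, -0.9]
gripper_width: 86.5
```

Emit:
send_rows(commands=[[0,0,10,0,87],[0,0,35,0,87],[0,0,45,0,87],[0,0,20,0,87],[-8,-22,0,0,87],[-15,-40,0,0,87],[-14,-40,0,0,87],[-8,-22,0,0,87],[0,0,0,0,87],[0,0,0,0,87]])

```text
time: 10.05
position: [516.7, -36.3, 137.5]
tcp_rot: [[0.001, 0.963, -0.269], [0.0, -0.269, -0.963], [-1.0, 0.001, -0.0]]
ft_force: [1.1, 0.5, -1.0]
gripper_width: 87.5
```

Run:
```python
from h import *
s,w=wcam();t=optics.capture("top");print(s["time"],s["position"],s["ft_force"])
im=w["frame"].copy();a=np.linspace(0,6.283,100)
for x,y in((561.3,87.3),(516,-37.1)):
  for z in(80,5):cv2.polylines(im,[proj(w,np.c_[x+29.7*np.cos(a),y+29.7*np.sin(a),z+0*a]).astype(int)],True,(0,0,255),1)
cv2.imwrite("pics/w5.png",im)
```

```text
10.05 [516.72694054 -36.31786606 137.51895592] [ 1.05122518  0.49195005 -0.99048301]
```

View pics/w5.png

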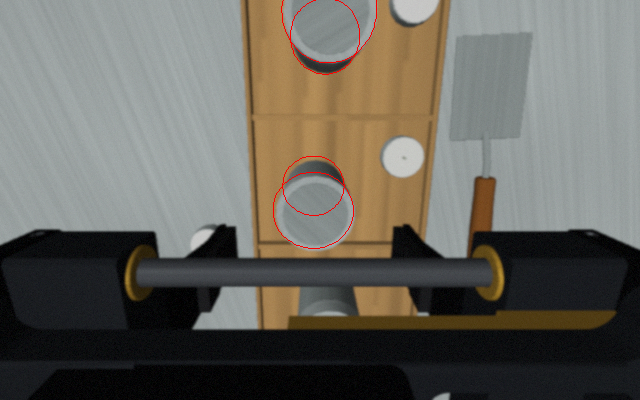

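The left tin stands back in its place, and the middle tin matches the prediction near (314,210). Descending.

Emit:
send_rows(commands=[[-0.5,-1,-20,0,87],[0,0,-35,0,87],[0,0,-30,0,87],[0,0,-18,0,87],[0,0,-7,0,87],[0,0,0,0,87],[0,0,0,0,87]])

```text
time: 11.02
position: [516.6, -37.6, 27.8]
tcp_rot: [[0.001, 0.963, -0.268], [-0.0, -0.268, -0.963], [-1.0, 0.002, 0.0]]
ft_force: [0.5, 0.5, 0.1]
gripper_width: 86.9
```

Emit:
send_rows(commands=[[0,0,0,0,52],[0,0,0,0,52],[0,0,0,0,52],[0,0,0,0,52],[0,0,0,0,52],[0,0,0,0,52],[0,0,0,0,52],[0,0,0,0,52]])

```text
time: 12.02
position: [516.9, -38.0, 27.3]
tcp_rot: [[0.002, 0.963, -0.269], [-0.001, -0.269, -0.963], [-1.0, 0.002, 0.0]]
ft_force: [2.8, -0.6, 1.5]
gripper_width: 57.2
```

Emit:
send_rows(commands=[[0,0,4,0,52],[0,0,10,0,52],[0,0,16,0,52],[0,0,20,0,52],[0,0,16,0,52],[0,0,10,0,52],[0,0,4,0,52],[0,0,0,0,52],[0,0,0,0,52],[0,0,0,0,52]])

```text
time: 13.28
position: [515.5, -37.6, 106.5]
tcp_rot: [[-0.001, 0.963, -0.269], [0.0, -0.269, -0.963], [-1.0, -0.001, -0.0]]
ft_force: [-0.1, 0.1, -6.2]
gripper_width: 57.3
```

```bash
cat > wt.py <<'E'
from h import *
F=[]
for i in range(10):
    t=optics.capture("side");s=env.sense();F.append(s["ft_force"])
print(s["time"],s["position"].round(1),np.mean(F,0).round(2),np.std(F,0).round(2),s["joint_torque"].round(2),s["gripper_width"])
E
python3 wt.py
```

```text
13.775 [515.9 -37.7 107. ] [-0.1   0.01 -6.07] [0.47 0.24 0.36] [-0.000e+00 -4.128e+01 -1.176e+01  4.000e-02  4.000e-02 -0.000e+00] 57.09182855275904
```

Middle tin: about 6.1 N. The right one must still be weighed. Lowering 80 mm.

Emit:
send_rows(commands=[[0,0,-6,0,52],[0,0,-16,0,52],[0,0,-20,0,52],[0,0,-16,0,52],[0,0,-10,0,52],[0,0,-6,0,52],[0,0,-3,0,52],[0,0,-2,0,52],[0,0,0,0,52],[0,0,0,0,52]])

```text
time: 15.02
position: [516.1, -37.8, 28.4]
tcp_rot: [[0.001, 0.963, -0.269], [-0.0, -0.269, -0.963], [-1.0, 0.001, 0.0]]
ft_force: [0.2, -0.8, -5.1]
gripper_width: 57.5
```

Emit:
send_rows(commands=[[0,0,-1,0,52],[0,0,0,0,52],[0,0,0,0,52]])

```text
time: 15.4
position: [516.1, -37.7, 27.3]
tcp_rot: [[0.001, 0.963, -0.269], [-0.0, -0.269, -0.963], [-1.0, 0.001, -0.0]]
ft_force: [0.5, -0.2, -3.1]
gripper_width: 57.5
```

Emit:
send_rows(commands=[[0,0,-0.5,0,52],[0,0,0,0,52],[0,0,0,0,52]])

```text
time: 15.78
position: [516.1, -37.8, 27.2]
tcp_rot: [[0.001, 0.963, -0.269], [-0.0, -0.269, -0.963], [-1.0, 0.001, 0.0]]
ft_force: [-1.2, 0.4, 6.4]
gripper_width: 57.6
```

Emit:
send_rows(commands=[[0,0,0,0,62],[0,0,0,0,70],[0,0,0,0,87],[0,0,0,0,87],[0,0,0,0,87],[0,0,0,0,87]])

```text
time: 16.52
position: [515.9, -37.7, 26.5]
tcp_rot: [[0.0, 0.963, -0.269], [0.0, -0.269, -0.963], [-1.0, 0.0, -0.0]]
ft_force: [0.3, 0.1, 0.1]
gripper_width: 86.6
```

Emit:
send_rows(commands=[[0,0,10,0,87],[0,0,35,0,87],[0,0,45,0,87],[0,0,20,0,87],[-3,-20,0,0,87],[-6,-36,0,0,87],[-6,-36,0,0,87],[-3,-19,0,0,87],[0,0,0,0,87],[0,0,0,0,87]])

```text
time: 17.77
position: [497.6, -147.7, 136.6]
tcp_rot: [[-0.001, 0.963, -0.268], [0.001, -0.268, -0.963], [-1.0, -0.001, -0.001]]
ft_force: [0.1, -0.4, -0.7]
gripper_width: 87.1
```

Run:
```python
from h import *
s,w=wcam();print(s["time"],s["position"],s["ft_force"])
im=w["frame"].copy();a=np.linspace(0,6.283,100)
for x,y in((516,-37.7),(498,-149)):
  for z in(80,5):cv2.polylines(im,[proj(w,np.c_[x+29.7*np.cos(a),y+29.7*np.sin(a),z+0*a]).astype(int)],True,(0,0,255),1)
cv2.imwrite("pics/w6.png",im)
```

```text
17.775 [ 497.63678759 -147.65149886  136.55180078] [ 0.09163759 -0.37279449 -0.6633049 ]
```

View pics/w6.png

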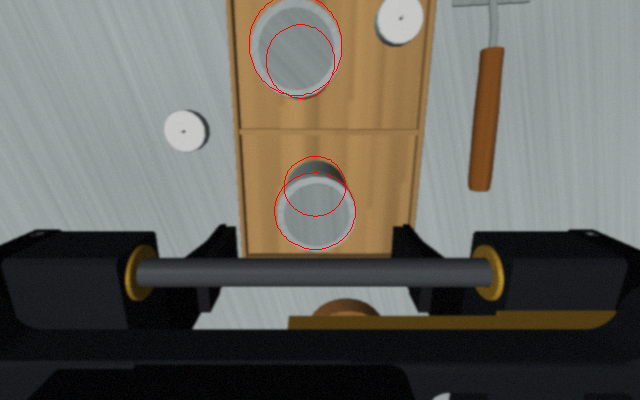

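The right tin matches near (315,211), and the middle tin is back upright in its compartment.

Emit:
send_rows(commands=[[0.5,-1.5,-20,0,87],[0,0,-35,0,87],[0,0,-30,0,87],[0,0,-18,0,87],[0,0,-6,0,87],[0,0,0,0,87],[0,0,0,0,87]])

```text
time: 18.7
position: [499.0, -150.2, 28.3]
tcp_rot: [[0.001, 0.963, -0.268], [-0.001, -0.268, -0.963], [-1.0, 0.002, 0.0]]
ft_force: [-0.4, -0.0, -0.0]
gripper_width: 86.8
```

Emit:
send_rows(commands=[[0,0,0,0,52],[0,0,0,0,52],[0,0,0,0,52],[0,0,0,0,52],[0,0,0,0,52],[0,0,0,0,52],[0,0,0,0,52],[0,0,0,0,52]])

```text
time: 19.7
position: [498.5, -150.3, 27.7]
tcp_rot: [[0.0, 0.963, -0.269], [-0.0, -0.269, -0.963], [-1.0, 0.0, 0.0]]
ft_force: [0.5, -1.0, 2.9]
gripper_width: 57.7
```

Emit:
send_rows(commands=[[0,0,4,0,52],[0,0,10,0,52],[0,0,16,0,52],[0,0,20,0,52],[0,0,16,0,52],[0,0,10,0,52],[0,0,4,0,52],[0,0,0,0,52],[0,0,0,0,52],[0,0,0,0,52]])

```text
time: 20.95
position: [498.0, -150.0, 107.0]
tcp_rot: [[-0.001, 0.963, -0.269], [0.001, -0.269, -0.963], [-1.0, -0.001, -0.0]]
ft_force: [0.1, -0.5, -2.9]
gripper_width: 57.6
```

```bash
python3 wt.py
```

```text
21.45 [ 498.4 -150.2  107.5] [ 0.07  0.17 -3.26] [0.27 0.2  0.33] [-0.000e+00 -4.014e+01 -1.135e+01  4.000e-02  5.000e-02 -0.000e+00] 57.114229546620635
```

Right tin: about 3.3 N, so the middle tin at 6.1 N is clearly the heaviest. Lowering this one.

Emit:
send_rows(commands=[[0,0,-6,0,52],[0,0,-16,0,52],[0,0,-20,0,52],[0,0,-16,0,52],[0,0,-10,0,52],[0,0,-6,0,52],[0,0,-3,0,52],[0,0,-2,0,52],[0,0,0,0,52],[0,0,0,0,52]])

```text
time: 22.7
position: [498.6, -150.3, 28.9]
tcp_rot: [[0.001, 0.963, -0.269], [-0.0, -0.269, -0.963], [-1.0, 0.001, 0.0]]
ft_force: [0.4, 1.1, -3.4]
gripper_width: 57.1
```

Emit:
send_rows(commands=[[0,0,-1,0,52],[0,0,-0.3,0,52],[0,0,0,0,52],[0,0,0,0,52]])

```text
time: 23.2
position: [498.6, -150.3, 27.7]
tcp_rot: [[0.001, 0.963, -0.269], [-0.0, -0.269, -0.963], [-1.0, 0.001, 0.0]]
ft_force: [-0.4, -0.5, 4.1]
gripper_width: 57.3
```

Emit:
send_rows(commands=[[0,0,0,0,62],[0,0,0,0,70],[0,0,0,0,87],[0,0,0,0,87],[0,0,0,0,87],[0,0,0,0,87]])

```text
time: 23.95
position: [498.4, -150.2, 27.2]
tcp_rot: [[-0.0, 0.963, -0.269], [0.0, -0.269, -0.963], [-1.0, -0.0, -0.0]]
ft_force: [-0.1, -0.7, 0.4]
gripper_width: 86.5
```

Emit:
send_rows(commands=[[0,0,10,0,87],[0,0,35,0,87],[0,0,45,0,87],[0,0,20,0,87],[3,20,0,0,87],[6,36,0,0,87],[6,36,0,0,87],[2.5,20.5,0,0,87],[0,0,0,0,87],[0,0,0,0,87]])

```text
time: 25.2
position: [516.1, -38.3, 137.6]
tcp_rot: [[0.001, 0.963, -0.269], [-0.001, -0.269, -0.963], [-1.0, 0.001, 0.0]]
ft_force: [0.0, 0.2, 0.5]
gripper_width: 87.4
```

Emit:
send_rows(commands=[[0,0,-20,0,87],[0,0,-35,0,87],[0,0,-30,0,87],[0,0,-18,0,87],[0,0,-6,0,87],[0,0,0,0,87],[0,0,0,0,87]])

```text
time: 26.08
position: [516.5, -38.2, 29.0]
tcp_rot: [[0.002, 0.963, -0.269], [-0.0, -0.269, -0.963], [-1.0, 0.002, 0.0]]
ft_force: [0.1, -0.3, 0.3]
gripper_width: 86.8
```

Emit:
send_rows(commands=[[0,0,0,0,52],[0,0,0,0,52],[0,0,0,0,52],[0,0,0,0,52],[0,0,0,0,52],[0,0,0,0,52],[0,0,0,0,52],[0,0,0,0,52]])

```text
time: 27.08
position: [516.1, -37.7, 28.4]
tcp_rot: [[0.001, 0.963, -0.269], [-0.0, -0.269, -0.963], [-1.0, 0.001, -0.0]]
ft_force: [0.4, -0.2, 2.3]
gripper_width: 57.7
```

Emit:
send_rows(commands=[[0,0,4,0,52],[0,0,12,0,52],[0,0,22,0,52],[0,0,30,0,52],[0,0,36,0,52],[0,0,36,0,52],[0,0,28,0,52],[0,0,16,0,52],[0,0,8,0,52],[0,0,3,0,52]])

```text
time: 28.32
position: [515.2, -37.5, 223.2]
tcp_rot: [[-0.001, 0.963, -0.269], [0.0, -0.269, -0.963], [-1.0, -0.001, 0.0]]
ft_force: [-0.4, 0.4, -6.2]
gripper_width: 57.5
```

Emit:
send_rows(commands=[[0,0,0,0,52],[0,0,0,0,52],[0,0,0,0,52],[0,0,0,0,52],[0,0,0,0,52],[0,0,0,0,52],[0,0,0,0,52],[0,0,0,0,52]])

```text
time: 29.32
position: [515.9, -37.7, 223.3]
tcp_rot: [[0.0, 0.963, -0.269], [-0.0, -0.269, -0.963], [-1.0, 0.0, 0.0]]
ft_force: [0.5, -0.3, -5.3]
gripper_width: 57.3
```

```bash
python3 wt.py
python3 - <<'E'
from h import *
t=optics.capture("side");cv2.imwrite("pics/s7.png",cv2.resize(t["frame"][20:290,200:450],None,fx=2.2,fy=2.2))
E
```

```text
29.825 [515.9 -37.7 223.2] [-0.14  0.07 -5.63] [0.33 0.66 0.66] [  0.   -38.21 -17.48   0.05   0.04  -0.  ] 57.41527251692941
```

View pics/s7.png

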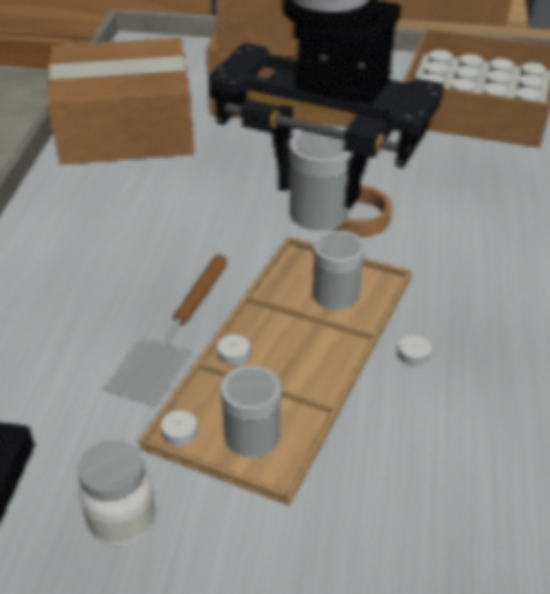

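The side view shows the middle tin held upright and still. The other two tins are standing in their compartments, and the things around have not moved.

```bash
python3 -c "
from workcell import env
env.job_done();print(env.sense()['time'])"
```

```text
the job is handed in; nothing more can be done
the job is handed in; nothing more can be done
```

I lifted the tins left, middle, right, each about 8 cm and back down into its own compartment. The wrist forces were about 2.4 N, 6.1 N and 3.3 N, so the middle tin is clearly the heaviest. I picked it up again and handed the job in about 30 s into the run, with the gripper still holding it.

- **Final hold:** the last readings showed the tin steady with its underside about 200 mm above the bench. The load was about 5.6 N, a little under the 6.1 N from its first lift but within sensor noise. The gripper opening held at 57.4 mm, so there was no sign of slipping.
- **Surroundings:** the last side picture showed the other two tins upright in their compartments. The tea lights, jar, tape and scraper looked undisturbed.
- **Disagreement:** the top camera's positions were about 4 mm off in y compared with the wrist camera, more than the stated 2 mm. The side camera was off in the same direction by roughly 8 mm. I went with the wrist camera, and every grasp came out centred.

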